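# Assemble the cutting set of a meat mincer

### The arm

A 6-joint arm with a two-finger parallel gripper is mounted at the origin on a cart in front of the work surface, level with it; the furniture and walls round the work are solid. World frame = base frame: x ahead of the robot, y to its left, z up, the work surface at z = 0. Lengths are in m, angles in rad, forces in N, time in s.
With the tool pointing down it reaches from about 0.275 to 0.825 m from the base axis. Payload 4.9 kg.
Tool frame: the origin (TCP) lies at the very end of the fingers, on their centre line; the grasp point (between the pads) lies 19 mm behind it; z points along the fingers, y is the line along which they close (so a half turn about z gives the same grasp; the last joint's range is limited). The gripper opens to 85 mm and grips with 20 to 120 N. Pads are 22 mm wide; open, the fingers measure 114 mm over their backs; the gripper's body (76 mm by 85 mm) begins 54 mm behind the grasp point. The pads swing forward as they close: fully open they stand 13 mm farther back than shut.
Start: joints at [1.154, 0.326, -0.193, 1.052, 0, 1.437], TCP at [0.153, 0.528, 0.231] pointing down, gripper open.
Joint ranges: [-2.65, 2.65], [-0.97, 1.79], [-1.3, 1.35], [-1.93, 2.1], [-1.47, 1.37], [-3.14, 3.14]. Speed limits (rad/s): [2.57, 2.57, 3.14, 3.14, 3.14, 3.14].

### API

Orientations are given as a unit quaternion [x, y, z, w].
In Python, from cell import telemetry, vision, workorder gives the robot as it stands.
- The arm moves only by the shell command python3 -m inch 'ROWS' [FORCE]. ROWS is JSON, a list that holds one entry, the list of rows, each a list of 7 numbers: the turn, a rotation vector about the world's x, y, z in rad, then the shift along the world's x, y, z in mm, then the opening, from -1 (shut) to 1 (fully open). In form: [[[ax, ay, az, tx, ty, tz, fingers], ...]]. A call has 1 to 12 rows; each row is the pose to reach, as a shift and turn from the pose commanded when the call began; what a row does not reach only later rows make up. A row lasts 1/12 s, in which the tool goes at most 41.7 mm and 7.16 degrees, less where a joint would pass 70% of its speed; a pose out of reach is approached as far as the arm can. A call with a gripper value outside its range is refused whole. The fingers move at their own pace and stop on an object; FORCE is the grip in N (left out, the last holds). Time passes only in rows, so rows that repeat a pose let the fingers close. It gives the time, the measured TCP pose, the force, the opening and the grip force at its end, in the units of the state.
- telemetry.get_obs(): the state, without advancing time (a new reading comes with each control period).
- vision.grab_frame(name): name is "side" or "top" or "wrist"; returns a dict with "frame" (400x640x3 uint8, red, green, blue), "depth" (400x640 float32, m along the optical axis (not along the pixel's ray), 0 where there is no reading), "fov_y" (degrees; the focal length in pixels is half the picture's height over the tangent of half this angle, whatever the lens; pixels are square), "cx", "cy" (the principal point, pixels), "k1" (the pictures are not rectified: a ray, as slopes to the right and down, at radius r is drawn at 1 + k1 r^2 times it, then the intrinsics apply), "rvec" (rotation vector, rad) and "tvec" (3), from world to camera coordinates, as OpenCV has them; the wrist camera has in their place "tool_from_camera" (4x4, takes a point from camera to tool coordinates, whose origin is the TCP and whose axes are the flange's). Camera axes: x right, y down, z forward; pixel columns grow to the right and rows downward; lengths in m; the calibration is good to about 2 mm. A picture is of the moment at which its call begins: read the wrist's pose just before it.
- workorder.finish_job(): hands the job in; it is judged then, once.
The state is a dict: "t": time; "joint_positions": joint angles; "joint_vel": joint speeds; "effort": joint torques, N m; "tool_pos": TCP position; "tool_rot": TCP orientation; "wrist_force": force on the tool from outside, world axes, zero at the start; "ft_torque": the same for the moment, N m; "opening": finger opening in m; "grip_force": force on a finger pad.
Only numpy, scipy, OpenCV 4.12 (cv2) and the standard library are available. Lean on these libraries where they do the work, as an engineer would, in place of code of your own. Each camera call takes 0.05 s, during which the arm holds its last target. There are 200 camera calls.

### The job

Put the washed mincer back together: push the ring knife fully onto the square of the feed screw's spindle, then the coarse plate (the one with the big holes) onto the pin in front of it with its notch over the tongue, then fit the lock ring over both with its red pip at the white mark, press it in against the spring and turn it clockwise to the red mark, so that it stays locked. Feel the parts home gently, never force them, and leave the fine plate in the rack and everything else where it stands.

Things in the scene. Friction and masses are not known exactly. Their poses are not given: they have to be found in the camera images.
- mincer: Fixed electric meat mincer: white motor housing, aluminium barrel whose mouth faces the robot. Origin on the worktop under the mouth's centre; x level into the machine along the barrel's axis (160 mm up), z up. Neck 49 mm across from x = 0 to 24 mm, then 63 mm. Four bayonet lugs 35 degrees wide on the neck at top, bottom, left, right, x = 8 to 13 mm, out to radius 29.5 mm.
- mouth (a point): Centre of the barrel's mouth, on the axis, 160 mm above the worktop; axes as mincer (x into the machine). 'x' in these notes counts from it, negative towards the robot. Behind it a feed tube begins at x = 77 mm; it carries a tray, 132 mm wide, front edge at x = 80 mm, rim 261 mm above the worktop.
- tongue (a point): Tip of the tongue for the plate's notch, a bar 8 mm wide and 3.5 mm thick (21.5 to 25 mm above the axis) that stands forward from the top of the neck to this point, x = -18.5 mm; axes as mincer.
- feed_screw: Steel feed screw in the barrel, origin on the axis, at the mouth when at rest; axes as mincer. It yields along +x by at most 8 mm, to a hard stop, against a spring (3 N to start it, then 0.6 N per mm). Its spindle points at the robot: shoulder at x = -6 mm, square of 12 mm from -6 to -14 mm (its last 1.5 mm stepped to 10.6 mm), then a round pin of 9.5 mm to -32 mm, its last 3.5 mm tapered.
- spindle_tip (a point): Tip of the pin, on the axis, x = -32 mm at rest; axes as mincer. The square behind it stands turned from upright by up to 35 degrees either way; this is not measured. Find it by feel: press the knife lightly on the square's end, roll it about the axis until it drops on (8 mm further in, and the force falls away). The spindle turns with the gears behind it, stiffly (0.04 N m).
- knife: Ring knife: steel disc 40 mm across its twelve flats (two at left and right), 9 mm thick, four swept blades in an outer ring, square hole of 13 mm, about 60 g. Origin at its centre, x along the hole, the hole's sides parallel to y and z. Stands on edge, z up, in a narrow slot of the rack. Fully on the spindle its centre is at x = -10.5 mm (feed screw at rest).
- coarse_plate: Steel plate with big holes (6.5 mm): disc 48 mm across its twelve flats (two at left and right), 8 mm thick, centre hole 11.5 mm, notch for the tongue 11 mm wide and 3.5 mm deep in its rim at +z, about 90 g. Origin at its centre, x along the hole. Stands on edge, notch up, in a narrow slot of the rack. Against the knife its centre is at x = -19 mm (feed screw at rest).
- fine_plate: The same plate but with many small holes (3 mm); not used, stays in the rack. Origin and axes as coarse_plate.
- lock_ring: Aluminium lock ring: twelve-sided sleeve, 69 mm across flats (two at left and right), 43.5 mm long, inside radius 31 mm. Front wall with a 34 mm opening at its -x end; its boss, 6 mm behind the front, presses on the plate. Origin mid-length on the axis, x towards the open end, z towards the red pip. Stands on edge, pip up, in the rack's wide slot. About 120 g. Its x must match the mincer's.
- ring_mark (a point): The red pip on the lock ring: point at the rim of its open end, 34.5 mm from its axis along its z. The four lugs inside that end, 30 degrees wide and 5 mm thick, reach in to radius 27.2 mm; axes as lock_ring.
- open_mark (a point): Beside the white dot on the barrel, 18 degrees left of the top as seen from the robot, 34.5 mm from the axis, x = 18 mm. With the pip here (12 degrees of play either way) the ring's lugs pass between the barrel's. Push in against the spring until the ring's centre is at about x = -1.5 mm (at least -3; the spring's hard stop comes at +0.75).
- lock_mark (a point): Beside the red dot on the barrel, 18 degrees right of the top, 34.5 mm from the axis, x = 18 mm. From the open mark the pressed-in ring turns 36 degrees clockwise as seen from the robot (positive about x) until the pip is here; a stop comes 3 degrees later. Let go, the spring holds the locked ring with its centre at x = -3.75 mm.
- rack: Fixed wire drying rack, 206 mm long along its x (roughly to the robot's right), origin on the worktop at its middle; wires up to 50 mm high, within 16 mm of its middle line (feet 30 mm). Narrow slots at x = -70, -28 and 14 mm, wide slot at 68 mm; parts stand in them with their x along the rack's x, their axes above the worktop at: knife 37.3, plates 41.9, ring 54.1 mm.
- mince_bowl: Loose steel bowl, 136 mm across and 45 mm high, on the worktop under the mouth; origin at the centre of its underside.
- salt_shaker: Salt shaker, 44 mm across, 90 mm high, to the right of the mincer. Origin under its centre.
- pepper_jar: Glass pepper jar with a light grey cap, 47 mm across, 98 mm high, to the right of the mincer. Origin under its centre.

How it is judged:
By the outcome, as a careful person would: the job done as asked, in the order asked, and still so for the second after the job is handed in, with the robot touching nothing.
It also fails if it takes over 72 s, if anything falls off the work surface, if the arm or the gripper's body presses on something with over 40 N, if the wrist force passes 120 N, or if a joint passes its speed limit or range.

## Working session

There is one attempt and no reset: what is moved stays moved. The work goes in short steps, Python scripts to look and compute and a shell command to move; the robot and the scene stay as the last step left them, time stands still between calls to the robot, and variables do not carry over. Pictures are saved under pics/ and viewed, at most 10 in all, crops included, and the job is handed in when it is done.

```bash
mkdir -p pics; ls; cat > h.py <<'E'
import numpy as np, cv2
from cell import telemetry, vision, workorder
from scipy.spatial.transform import Rotation as R
def grab(n):
    o=telemetry.get_obs(); d=vision.grab_frame(n)
    f=200/np.tan(np.radians(d['fov_y'])/2)
    if 'rvec' in d:
        Rm=cv2.Rodrigues(np.array(d['rvec'],float))[0]; t=np.array(d['tvec'],float).ravel()
        C=-Rm.T@t; Rw=Rm.T
    else:
        T=np.array(d['tool_from_camera']); Rt=R.from_quat(o['tool_rot']).as_matrix()
        Rw=Rt@T[:3,:3]; C=Rt@T[:3,3]+np.array(o['tool_pos'])
    d.update(f=f,Rw=Rw,C=C); return d
def rays(d,uv):
    uv=np.atleast_2d(np.array(uv,float)); p=(uv-[d['cx'],d['cy']])/d['f']; q=p.copy()
    for _ in range(20): q=p/(1+d['k1']*(q**2).sum(1,keepdims=True))
    return np.c_[q,np.ones(len(q))]
def pts(d,uv):
    uv=np.atleast_2d(uv); z=d['depth'][uv[:,1].astype(int),uv[:,0].astype(int)]
    return (rays(d,uv)*z[:,None])@d['Rw'].T+d['C']
def plane(d,uv,z):
    r=rays(d,uv)@d['Rw'].T; return d['C']+r*((z-d['C'][2])/r[:,2])[:,None]
def cloud(d):
    v,u=np.nonzero(d['depth']>0); uv=np.c_[u,v]; return uv,pts(d,uv)
def save(d,n): cv2.imwrite('pics/'+n,cv2.cvtColor(d['frame'],cv2.COLOR_RGB2BGR))
E
python3 - <<'E'
from h import *
import pickle
D={}
for n in ['side','top','wrist']:
    d=grab(n); save(d,n+'0.png'); D[n]=d; print(n,d['C'],d['f'],d['k1'],d['Rw'][:,2],(d['depth']>0).mean())
pickle.dump(D,open('D0.pkl','wb'))
o=telemetry.get_obs(); print(o['t'],o['tool_pos'],o['tool_rot'],o['wrist_force'],o['ft_torque'])
E
```

```text
pics
side [0.05438117 0.79595028 0.44424004] 386.14881276618326 0.029829860883584216 [ 0.5253375  -0.77767521 -0.34531404] 0.99591796875
top [0.40343798 0.10760029 1.03282028] 365.5383957477689 -0.05443531832731122 [ 0.17506132 -0.03035412 -0.98408951] 0.996125
wrist [0.07849511 0.55003678 0.37294368] 355.93909543283036 -0.07120755455525062 [ 0.29491433 -0.08625094 -0.95162299] 0.9960703125
0.15 [0.15328686 0.52774814 0.23068654] [ 1.40932995e-01  9.90018908e-01 -6.43827544e-04 -1.94433495e-04] [-0.41694063  0.01196858  0.10545779] [ 0.04380337 -0.02992283 -0.00837009]
```

View pics/side0.png

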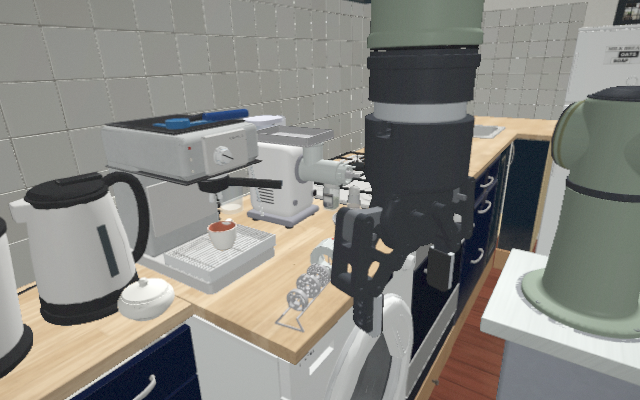

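View pics/top0.png

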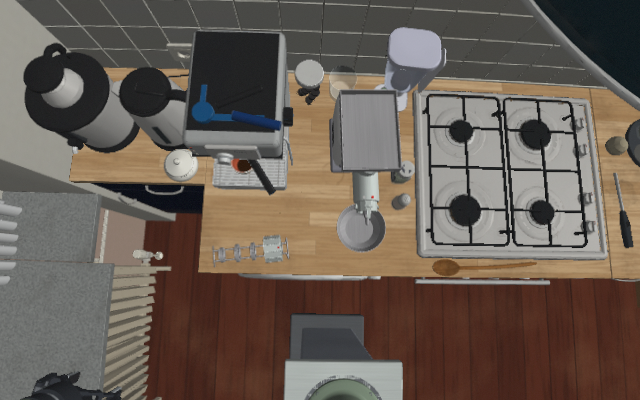

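```bash
python3 - <<'E'
from h import *
import pickle
D=pickle.load(open('D0.pkl','rb')); d=D['top']; s=D['side']
f=lambda im,b,k: cv2.resize(im[b[1]:b[3],b[0]:b[2],::-1],None,fx=k,fy=k,interpolation=cv2.INTER_CUBIC)
a=f(d['frame'],(200,225,300,275),4); b=f(s['frame'],(265,230,345,335),4)[:200*2]; c=f(d['frame'],(325,85,425,260),3)
c=c[:580]; C=np.zeros((600,800,3),np.uint8); C[:200,:400]=a; C[200:600,:320]=b[:400]; C[:525,420:720]=c
cv2.imwrite('pics/crop1.png',C)
print('table z',pts(d,[[310,190],[320,240],[230,210]]), pts(s,[[270,300]]))
uv,P=cloud(d)
m=(uv[:,0]>205)&(uv[:,0]<295)&(uv[:,1]>230)&(uv[:,1]<270)&(P[:,2]>.02)
for lo in np.arange(.14,.46,.008):
    q=P[m&(P[:,1]>=lo)&(P[:,1]<lo+.008)]
    if len(q): print(round(lo,3),len(q),q.mean(0).round(3),q[:,2].max().round(3))
# mincer barrel
m=(uv[:,0]>345)&(uv[:,0]<385)&(uv[:,1]>160)&(uv[:,1]<225)&(P[:,2]>.13)
for lo in np.arange(.36,.6,.01):
    q=P[m&(P[:,0]>=lo)&(P[:,0]<lo+.01)]
    if len(q): print('b',round(lo,3),len(q),q.mean(0).round(4),q[:,2].max().round(3),q[:,1].min().round(3),q[:,1].max().round(3))
E
```

```text
table z [[ 6.18948816e-01  1.01107493e-01 -5.02526489e-04]
 [ 4.75892007e-01  6.91276229e-02 -1.79431497e-03]
 [ 5.54125266e-01  3.26848209e-01  8.93230757e-04]] [[5.04648065e-01 3.22704086e-01 3.43571077e-05]]
0.156 2 [0.438 0.162 0.021] 0.021
0.164 14 [0.438 0.17  0.038] 0.075
0.172 88 [0.444 0.177 0.064] 0.092
0.18 83 [0.448 0.184 0.082] 0.092
0.188 76 [0.445 0.192 0.082] 0.095
0.196 79 [0.445 0.2   0.082] 0.093
0.204 78 [0.445 0.208 0.083] 0.094
0.212 64 [0.45  0.215 0.083] 0.091
0.22 6 [0.459 0.223 0.057] 0.079
0.228 8 [0.443 0.232 0.022] 0.024
0.236 20 [0.436 0.242 0.039] 0.054
0.244 65 [0.439 0.248 0.054] 0.07
0.252 27 [0.445 0.255 0.056] 0.066
0.26 7 [0.433 0.265 0.023] 0.026
0.268 7 [0.439 0.272 0.022] 0.024
0.276 10 [0.433 0.281 0.025] 0.041
0.284 69 [0.432 0.288 0.051] 0.068
0.292 35 [0.438 0.295 0.06 ] 0.068
0.3 4 [0.425 0.306 0.023] 0.024
0.308 7 [0.422 0.311 0.022] 0.024
0.316 12 [0.433 0.321 0.027] 0.054
0.324 54 [0.426 0.328 0.047] 0.06
0.332 34 [0.431 0.335 0.053] 0.059
0.34 3 [0.422 0.343 0.031] 0.046
0.348 7 [0.419 0.351 0.022] 0.024
0.356 7 [0.426 0.359 0.022] 0.025
b 0.5 9 [ 0.5074 -0.036   0.1644] 0.166 -0.039 -0.033
b 0.51 22 [ 0.5157 -0.0362  0.1714] 0.187 -0.041 -0.032
b 0.52 29 [ 0.5253 -0.0339  0.1723] 0.187 -0.044 -0.027
b 0.53 90 [ 0.5361 -0.0325  0.1706] 0.188 -0.059 -0.011
b 0.54 96 [ 0.5447 -0.0325  0.1784] 0.191 -0.063 -0.006
b 0.55 114 [ 0.5555 -0.0302  0.1791] 0.192 -0.063 -0.004
b 0.56 109 [ 0.5648 -0.0308  0.1841] 0.195 -0.065 -0.003
b 0.57 106 [ 0.5748 -0.0299  0.1848] 0.194 -0.062 -0.003
b 0.58 106 [ 0.5848 -0.0295  0.1846] 0.195 -0.063 -0.003
b 0.59 109 [ 0.5949 -0.0296  0.1843] 0.194 -0.063 -0.002
```

View pics/crop1.png

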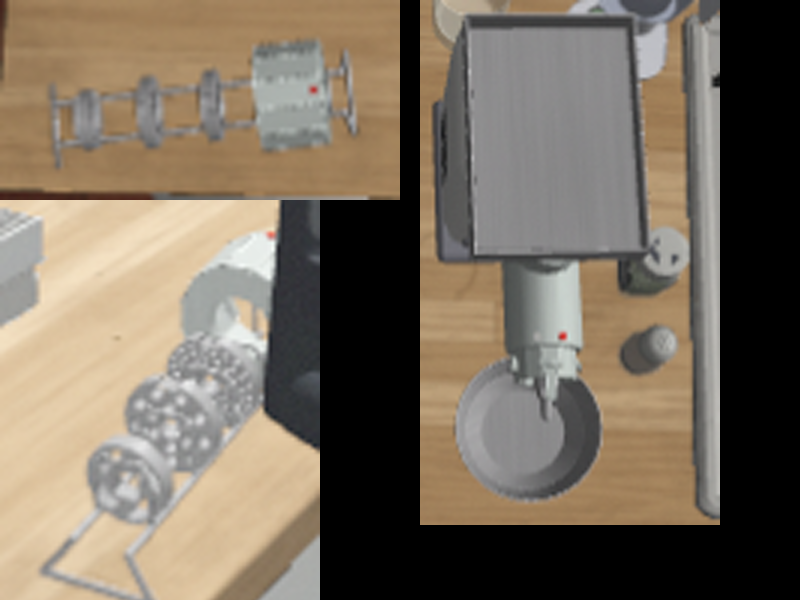

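Knife is the left part, coarse plate second, fine plate third, and the ring is on the right with its pip to the right. The mincer axis is at about y = -0.033. I'll start with a close wrist view of the mincer, which needs a clear gripper.

```bash
python3 -m inch '[[[0,0,0.337,220,-430,50,1],[0,0,0.337,220,-430,50,1],[0,0,0.337,220,-430,50,1],[0,0,0.337,220,-430,50,1],[0,0,0.337,220,-430,50,1],[0,0,0.337,220,-430,50,1],[0,0,0.337,220,-430,50,1],[0,0,0.337,220,-430,50,1],[0,0,0.337,220,-430,50,1],[0,0,0.337,220,-430,50,1],[0,0,0.337,220,-430,50,1],[0,0,0.337,220,-430,50,1]]]'
python3 -m inch '[[[0,0,0,67,-132,19,1],[0,0,0,67,-132,19,1],[0,0,0,67,-132,19,1],[0,0,0,67,-132,19,1],[0,0,0,67,-132,19,1],[0,0,0,67,-132,19,1]]]'
python3 - <<'E'
from h import *
import pickle
d=grab('wrist'); save(d,'w1.png'); pickle.dump(d,open('w1.pkl','wb')); print(d['C'])
E
```

```text
t: 1.15
tool_pos: [0.3744, 0.0954, 0.2817]
tool_rot: [-0.026, 1.0, -0.0, 0.001]
wrist_force: [1.5, 1.0, 0.1]
opening: 0.0853
grip_force: 0.0
t: 1.65
tool_pos: [0.4406, -0.0348, 0.2999]
tool_rot: [-0.026, 1.0, 0.0, -0.0]
wrist_force: [-0.4, 0.6, -0.7]
opening: 0.0854
grip_force: 0.0
[ 0.36281495 -0.03863495  0.44230551]
```

View pics/w1.png

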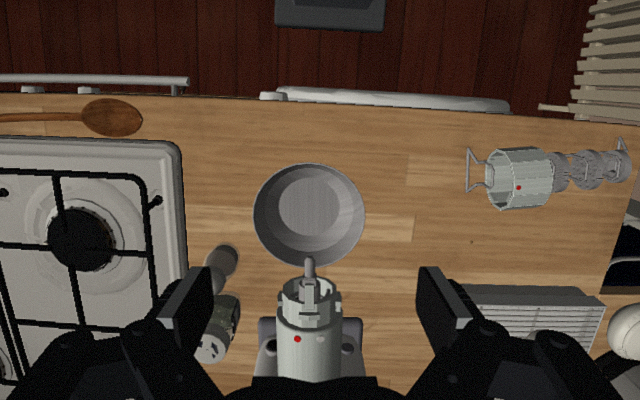

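```bash
cat > ax.py <<'E'
from h import *
import pickle
from scipy.optimize import least_squares
d=pickle.load(open('w1.pkl','rb')); uv,P=cloud(d)
m=(uv[:,0]>265)&(uv[:,0]<355)&(uv[:,1]>255)&(uv[:,1]<372)
P=P[m];uv=uv[m]; P0=P
B=P[(P[:,2]>.165)&(P[:,0]>.575)&(P[:,0]<.63)&(P[:,2]<.2)]
g=lambda p:np.hypot((B[:,1]-p[0]-p[1]*(B[:,0]-.55))*np.cos(p[1]),B[:,2]-p[2])-.0315
r=least_squares(g,[-.031,.03,.16],loss='soft_l1',f_scale=.001); print('barrel',len(B),r.x,np.abs(r.fun).mean())
S=P[(P[:,0]<.526)&(P[:,2]>.15)&(P[:,2]<.172)]
for lo in np.arange(.50,.53,.004):
    q=S[(S[:,0]>=lo)&(S[:,0]<lo+.004)]
    if len(q): print(round(lo,3),len(q),q[:,1].mean(),q[:,1].min(),q[:,1].max(),q[:,2].max())
hsv=cv2.cvtColor(d['frame'],cv2.COLOR_RGB2HSV)
red=((hsv[...,0]<8)|(hsv[...,0]>172))&(hsv[...,1]>140)&(hsv[...,2]>100)
v,u=np.nonzero(red); k=(u>280)&(u<340)&(v>320)&(v<360); print('red',u[k].mean(),v[k].mean(),pts(d,[[u[k].mean(),v[k].mean()]]))
k2=(u>500)&(u<540)&(v>170)&(v<200); print('pip',u[k2].mean(),v[k2].mean(),pts(d,[[u[k2].mean(),v[k2].mean()]]))
fr=d['frame'][332:347,312:330].astype(int); gsum=fr.sum(2); print(gsum.max(), np.argwhere(gsum>gsum.max()-25).mean(0)+[332,312]); print(pts(d,[[320,339]]))
# tongue: points near z>.18 , x<.536
T=P[(P[:,2]>.179)&(P[:,0]<.531)]; print('tongue',len(T),T.mean(0),T[:,1].min(),T[:,1].max(),T[:,0].min())
N=P[(P[:,2]>.165)]; print('xmin neck', np.sort(N[(abs(N[:,1]+.033)>.012),0])[:10])
E
python3 ax.py
```

```text
barrel 1899 [-0.03331687  0.03814179  0.15976444] 0.00040166464036135203
0.504 48 -0.034717220634688274 -0.03894475503017883 -0.030989413303642206 0.16492002461058736
0.508 46 -0.035027253074045965 -0.038901640094551194 -0.030779605073948633 0.16616738711354234
0.512 41 -0.03456343709798902 -0.038646215562291586 -0.030626038906582373 0.16603545259801927
0.516 38 -0.03459082817992296 -0.038475598545780955 -0.030378022348240406 0.16561611748213512
0.52 65 -0.03394229060170386 -0.03989720501363428 -0.028372485130992935 0.1676764447809076
0.524 36 -0.03416318411026414 -0.04001229102907034 -0.02827222823627571 0.1673589910967962
red 296.90909090909093 338.45454545454544 [[ 0.56664996 -0.04257029  0.1924775 ]]
pip 518.4 187.4 [[0.44955955 0.18110766 0.09092557]]
493 [338.5 317. ]
[[ 0.5665818  -0.02284627  0.1920113 ]]
tongue 129 [ 0.52394828 -0.0343773   0.18478372] -0.03792727693039366 -0.03070158095650767 0.5171654301001982
xmin neck [0.5347273  0.53472837 0.5348957  0.53493132 0.53493539 0.53495268
 0.53495378 0.53501661 0.53506589 0.53514432]
```

Mincer yaw is 2.2°. The mouth is at (0.5355, -0.0339) and the spindle tip at (0.5035, -0.035). Next is the rack.

```bash
python3 -m inch '[[[0,0,-1.4,-10,345,-60,1],[0,0,-1.4,-10,345,-60,1],[0,0,-1.4,-10,345,-60,1],[0,0,-1.4,-10,345,-60,1],[0,0,-1.4,-10,345,-60,1],[0,0,-1.4,-10,345,-60,1],[0,0,-1.4,-10,345,-60,1],[0,0,-1.4,-10,345,-60,1],[0,0,-1.4,-10,345,-60,1],[0,0,-1.4,-10,345,-60,1],[0,0,-1.4,-10,345,-60,1],[0,0,-1.4,-10,345,-60,1]]]'
python3 -m inch '[[[0,0,-0.124,0,0,0,1],[0,0,-0.124,0,0,0,1],[0,0,-0.124,0,0,0,1],[0,0,-0.124,0,0,0,1]]]'
cat > rk.py <<'E'
from h import *
import pickle
d=pickle.load(open('w2.pkl','rb')); uv,P=cloud(d)
m=(P[:,0]>.36)&(P[:,0]<.52)&(P[:,1]>.13)&(P[:,1]<.40)&(P[:,2]>.053)&(P[:,2]<.11)
P=P[m]; rd=np.array([.1,-1])/np.hypot(.1,1)
for it in range(3):
    s=P[:,:2]@rd; o=np.argsort(s); cut=np.nonzero(np.diff(s[o])>.008)[0]; gs=np.split(P[o],cut+1); gs=[g for g in gs if len(g)>30]
    c=[]
    n=np.array([-rd[1],rd[0]])
    for g in gs:
        w=g[:,:2]@n; t=g[:,:2]@rd; mid=(np.percentile(w,1)+np.percentile(w,99))/2; md=(np.percentile(t,1)+np.percentile(t,99))/2
        c.append(md*rd+mid*n)
        if it==2: print(len(g),'ctr',c[-1].round(4),'zmax',g[:,2].max().round(4),'w',np.ptp(w).round(4),'t',np.ptp(t).round(4))
    c=np.array(c); f=np.polyfit(c[:,1],c[:,0],1); rd=np.array([-f[0],-1]); rd/=np.linalg.norm(rd)
print('rack x dir',rd,np.degrees(np.arctan2(rd[1],rd[0])),np.arctan2(rd[1],rd[0])+np.pi/2)
E
python3 - <<'E'
from h import *
import pickle
d=grab('wrist'); save(d,'w2.png'); pickle.dump(d,open('w2.pkl','wb')); print(d['C'])
E
python3 rk.py
```

```text
t: 2.7
tool_pos: [0.4277, 0.3138, 0.2394]
tool_rot: [0.601, 0.8, -0.001, -0.001]
wrist_force: [-0.2, -0.3, -0.5]
opening: 0.0854
grip_force: 0.0
t: 3.03
tool_pos: [0.4296, 0.3115, 0.2403]
tool_rot: [0.647, 0.762, -0.0, -0.0]
wrist_force: [0.8, -0.3, 0.4]
opening: 0.0854
grip_force: 0.0
[0.41742125 0.38924896 0.3826983 ]
268 ctr [0.4289 0.3353] zmax 0.0595 w 0.0277 t 0.0094
459 ctr [0.4347 0.2938] zmax 0.0657 w 0.0427 t 0.0087
453 ctr [0.4407 0.2522] zmax 0.0665 w 0.0431 t 0.0091
3229 ctr [0.4477 0.1994] zmax 0.0904 w 0.0692 t 0.0445
rack x dir [ 0.13711762 -0.99055477] -82.11891056033454 0.13755095936631734
```

View pics/w2.png

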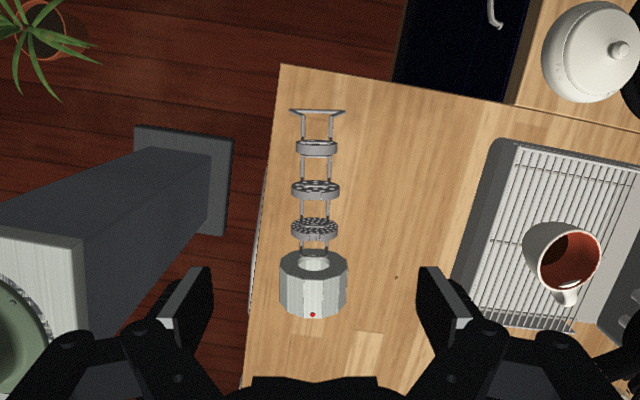

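The rack shows clearly: knife, coarse, fine, then ring with pip at (312,314). The rack's x axis is at -82.1°.

```bash
cat >> h.py <<'E'
def st(tx=None,yaw=None):
    o=telemetry.get_obs(); M=R.from_quat(o['tool_rot']).as_matrix(); p=np.array(o['tool_pos'])
    y=np.arctan2(M[1,1],M[0,1]); print('t',round(o['t'],2),'p',p.round(4),'yaw',round(np.degrees(y),2),'z',M[:,2].round(4),'F',np.round(o['wrist_force'],1),'T',np.round(o['ft_torque'],2),'op',round(o['opening'],4),'g',round(o['grip_force'],1))
    if tx is not None: print('shift mm',((np.array(tx)-p)*1e3).round(1),'dyaw',None if yaw is None else round(np.radians(yaw)-y,4))
    return p,y
E
python3 -c "
from h import *
st([.4284,.3393,.0156],7.88)"
```

```text
t 3.08 p [0.4298 0.3114 0.2404] yaw 9.25 z [-1.e-04  1.e-04 -1.e+00] F [-0.4 -0.8  0.3] T [0.02 0.01 0.05] op 0.0851 g 0.0
shift mm [  -1.4   27.9 -224.8] dyaw -0.0239
```

```bash
python3 -m inch '[[[0,0,-0.024,-1.4,27.9,-30,1],[0,0,-0.024,-1.4,27.9,-60,1],[0,0,-0.024,-1.4,27.9,-95,1],[0,0,-0.024,-1.4,27.9,-130,1],[0,0,-0.024,-1.4,27.9,-160,1],[0,0,-0.024,-1.4,27.9,-185,1],[0,0,-0.024,-1.4,27.9,-205,1],[0,0,-0.024,-1.4,27.9,-218,1],[0,0,-0.024,-1.4,27.9,-224.8,1],[0,0,-0.024,-1.4,27.9,-224.8,1]]]'
python3 -m inch '[[[0,0,0,0,0,0,-1],[0,0,0,0,0,0,-1],[0,0,0,0,0,0,-1],[0,0,0,0,0,0,-1],[0,0,0,0,0,0,-1],[0,0,0,0,0,0,-1],[0,0,0,0,0,0,-1],[0,0,0,0,0,0,-1],[0,0,0,0,0,0,-1],[0,0,0,0,0,0,-1]]]' 60
python3 -c "
from h import *
st([.4284,.3393,.0156],7.88)"
```

```text
t: 3.92
tool_pos: [0.428, 0.3384, 0.0141]
tool_rot: [0.658, 0.753, -0.001, -0.0]
wrist_force: [-0.9, -0.8, -0.2]
opening: 0.0855
grip_force: 0.0
t: 4.75
tool_pos: [0.4272, 0.3392, 0.0167]
tool_rot: [0.658, 0.753, -0.001, -0.001]
wrist_force: [-6.8, -0.6, 10.0]
opening: 0.0382
grip_force: 58.9
t 4.75 p [0.4272 0.3392 0.0167] yaw 7.76 z [-2.7e-03  8.0e-04 -1.0e+00] F [-6.8 -0.6 10. ] T [-0.18  1.36 -0.04] op 0.0382 g 58.9
shift mm [ 1.2  0.1 -1.1] dyaw 0.0022
```

```bash
python3 -m inch '[[[0,0,0,0,0,25,-1],[0,0,0,0,0,65,-1],[0,0,0,0,0,105,-1],[0,0,0.12,2,-30,123,-1],[0,0,1.1,13,-375,123,-1],[0,0,1.1,13,-375,123,-1],[0,0,1.1,13,-375,123,-1],[0,0,1.1,13,-375,123,-1],[0,0,1.1,13,-375,123,-1],[0,0,1.1,13,-375,123,-1],[0,0,1.1,13,-375,123,-1],[0,0,1.1,13,-375,123,-1]]]'
python3 -m inch '[[[0,0,0.37,0,0,0,-1],[0,0,0.37,0,0,0,-1],[0,0,0.37,0,0,0,-1],[0,0,0.37,0,0,0,-1]]]'
python3 -c "
from h import *
st([.4814,-.0360,.1394],92.19)
d=grab('wrist'); save(d,'w3.png')"
```

```text
t: 5.75
tool_pos: [0.4412, 0.0193, 0.1393]
tool_rot: [0.222, 0.975, 0.0, 0.001]
wrist_force: [1.1, 0.3, -0.1]
opening: 0.0388
grip_force: 62.1
t: 6.08
tool_pos: [0.4413, 0.0205, 0.1391]
tool_rot: [0.041, 0.999, -0.0, 0.001]
wrist_force: [-0.5, 0.6, -0.4]
opening: 0.0381
grip_force: 62.1
t 6.08 p [0.4413 0.0205 0.1391] yaw 85.31 z [ 1.1e-03 -2.0e-04 -1.0e+00] F [-0.5  0.6 -0.4] T [-0.02 -0.01  0.04] op 0.0381 g 62.1
shift mm [ 40.1 -56.5   0.3] dyaw 0.1201
```

View pics/w3.png

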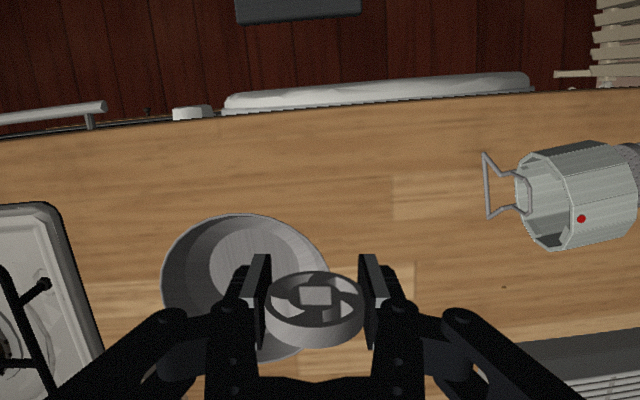

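```bash
python3 -m inch '[[[0,0,0.12,0,-56.5,0.3,-1],[0,0,0.12,10,-56.5,0.3,-1],[0,0,0.12,40.1,-56.5,0.3,-1],[0,0,0.12,40.1,-56.5,0.3,-1],[0,0,0.12,40.1,-56.5,0.3,-1]]]'
python3 -m inch '[[[0,0,0,10,0.4,0,-1],[0,0,0,14,0.5,0,-1],[0,0,0,18,0.7,0,-1]]]'
python3 -m inch '[[[0,0,0,3,0.1,0,-1],[0,0,0,6,0.2,0,-1],[0,0,0,8,0.3,0,-1],[0,0,0,8,0.3,0,-1]]]'
python3 -c "
from h import *
p,y=st([.4814,-.0360,.1394],92.19)"
```

```text
t: 6.55
tool_pos: [0.4825, -0.0357, 0.139]
tool_rot: [-0.017, 1.0, -0.0, 0.001]
wrist_force: [-1.4, -0.4, -0.5]
opening: 0.0384
grip_force: 62.1
t: 6.8
tool_pos: [0.4995, -0.0343, 0.1389]
tool_rot: [-0.019, 1.0, -0.0, 0.0]
wrist_force: [0.9, -0.2, -0.3]
opening: 0.0384
grip_force: 62.1
t: 7.13
tool_pos: [0.5076, -0.0344, 0.1388]
tool_rot: [-0.019, 1.0, -0.0, 0.0]
wrist_force: [-0.5, 0.8, -1.1]
opening: 0.0382
grip_force: 62.1
t 7.13 p [ 0.5076 -0.0344  0.1388] yaw 92.14 z [ 2.e-04 -1.e-04 -1.e+00] F [-0.5  0.8 -1.1] T [ 0.   -0.   -0.08] op 0.0382 g 62.1
shift mm [-26.2  -1.6   0.6] dyaw 0.001
```

```bash
python3 -m inch '[[[0,0,0,0,2.5,0.6,-1],[0,0,0,0,2.5,0.6,-1],[0,0,0,0,2.5,0.6,-1]]]' | egrep "pos|for"
python3 -m inch '[[[0,0,0,0,-3,0,-1],[0,0,0,0,-6,0,-1],[0,0,0,0,-6,0,-1],[0,0,0,0,-6,0,-1]]]'| egrep "pos|for"
python3 -m inch '[[[0,0,0,0,3,3,-1],[0,0,0,0,3,3,-1],[0,0,0,0,3,3,-1],[0,0,0,0,3,3,-1]]]'| egrep "pos|for"
python3 -m inch '[[[0,0,0,0,0,-3,-1],[0,0,0,0,0,-6,-1],[0,0,0,0,0,-6,-1],[0,0,0,0,0,-6,-1]]]'| egrep "pos|for"
```

```text
tool_pos: [0.5072, -0.0334, 0.1393]
wrist_force: [1.4, -5.6, -3.5]
grip_force: 61.9
tool_pos: [0.5069, -0.0376, 0.1394]
wrist_force: [-0.1, 2.7, -0.6]
grip_force: 62.2
tool_pos: [0.5067, -0.0354, 0.142]
wrist_force: [-0.6, -2.4, -5.4]
grip_force: 62.6
tool_pos: [0.508, -0.0347, 0.1376]
wrist_force: [-2.4, -0.3, 6.0]
grip_force: 63.7
```

```bash
python3 -m inch '[[[0,0,0,0,-0.4,3.2,-1],[0,0,0,0,-0.4,3.2,-1],[0,0,0,3,-0.3,3.2,-1],[0,0,0,6,-0.2,3.2,-1],[0,0,0,8.5,-0.1,3.2,-1],[0,0,0,8.5,-0.1,3.2,-1],[0,0,0,8.5,-0.1,3.2,-1]]]'
python3 -c "
from h import *
st([.5129,-.0351,.1396],92.19)"
```

```text
t: 8.97
tool_pos: [0.516, -0.0351, 0.1395]
tool_rot: [-0.019, 1.0, 0.0, 0.0]
wrist_force: [1.1, -0.3, 0.5]
opening: 0.0383
grip_force: 63.1
t 8.97 p [ 0.516  -0.0351  0.1395] yaw 92.13 z [ 2.e-04  0.e+00 -1.e+00] F [ 1.1 -0.3  0.5] T [ 0.01 -0.03  0.05] op 0.0383 g 63.1
shift mm [-3.1 -0.   0.1] dyaw 0.001
```

```bash
python3 -m inch '[[[0,0,0,1,0,0,-1],[0,0,0,2,0.1,0,-1],[0,0,0,2,0.1,0,-1],[0,0,0,2,0.1,0,-1]]]' | egrep "pos|force"
python3 -m inch '[[[0,0,0,1,0,0,-1],[0,0,0,2,0.1,0,-1],[0,0,0,2,0.1,0,-1],[0,0,0,2,0.1,0,-1]]]' | egrep "pos|force"
python3 -c "
from h import *
st([.5129,-.0351,.1396],92.19)"
```

```text
tool_pos: [0.5177, -0.035, 0.1396]
wrist_force: [0.7, -0.5, -0.5]
grip_force: 63.1
tool_pos: [0.5198, -0.0349, 0.1396]
wrist_force: [0.3, -0.1, -0.4]
grip_force: 63.1
t 9.63 p [ 0.5198 -0.0349  0.1396] yaw 92.13 z [ 1.e-04  0.e+00 -1.e+00] F [ 0.3 -0.1 -0.4] T [ 0.   -0.02 -0.  ] op 0.0384 g 63.1
shift mm [-6.9 -0.2  0. ] dyaw 0.0011
```

```bash
for i in 1 2; do :; done; python3 -m inch '[[[0,0,0,1,0,0,-1],[0,0,0,1.5,0.1,0,-1],[0,0,0,1.5,0.1,0,-1],[0,0,0,1.5,0.1,0,-1]]]' | egrep "pos|force"
python3 -m inch '[[[0,0,0,1,0,0,-1],[0,0,0,1.5,0.1,0,-1],[0,0,0,1.5,0.1,0,-1],[0,0,0,1.5,0.1,0,-1]]]' | egrep "pos|force"
python3 -c "
from h import *
st([.5209,-.0349,.1396],92.19)"
```

```text
tool_pos: [0.5208, -0.0349, 0.1395]
wrist_force: [-1.7, -1.1, 1.1]
grip_force: 63.2
tool_pos: [0.5223, -0.0348, 0.1395]
wrist_force: [-4.5, -1.0, 1.7]
grip_force: 63.3
t 10.3 p [ 0.5223 -0.0348  0.1395] yaw 92.12 z [-8.e-04 -3.e-04 -1.e+00] F [-4.5 -1.   1.7] T [-0.17  0.73 -0.04] op 0.0384 g 63.3
shift mm [-1.4 -0.1  0.1] dyaw 0.0012
```

Contact force rises right at the expected shoulder position, so the knife is home. I'll ease off, release, look once and go for the coarse plate.

```bash
python3 -m inch '[[[0,0,0,-1.5,0,0,-1],[0,0,0,-1.5,0,0,-1],[0,0,0,-1.5,0,0,1],[0,0,0,-1.5,0,0,1],[0,0,0,-1.5,0,0,1],[0,0,0,-1.5,0,0,1],[0,0,0,-20,-1,0,1],[0,0,0,-60,-2,0,1],[0,0,0,-86,30,25,1],[0,0,0,-86,30,25,1]]]'
python3 -c "
from h import *
d=grab('wrist'); save(d,'w4.png'); import pickle; pickle.dump(d,open('w4.pkl','wb'))
st([.4347,.2938,.15],7.88)
uv,P=cloud(d)
m=(P[:,0]>.495)&(P[:,0]<.545)&(abs(P[:,1]+.0345)<.028)&(P[:,2]>.15)&(P[:,2]<.188)
for lo in np.arange(.5,.545,.003):
    q=P[m&(P[:,0]>=lo)&(P[:,0]<lo+.003)]
    if len(q): print(round(lo,3),len(q),q[:,1].min().round(4),q[:,1].max().round(4),q[:,2].max().round(4))
cv2.imwrite('pics/w4c.png',cv2.resize(d['frame'][200:400,180:480,::-1],None,fx=2.5,fy=2.5))
"
```

```text
t: 11.13
tool_pos: [0.4325, -0.0026, 0.1656]
tool_rot: [-0.019, 1.0, 0.001, -0.001]
wrist_force: [0.3, -0.0, -0.2]
opening: 0.0858
grip_force: 0.0
t 11.18 p [ 0.435  -0.0031  0.1661] yaw 92.22 z [ 1.e-03  9.e-04 -1.e+00] F [-0.4  0.8  0.2] T [ 0.02 -0.03  0.01] op 0.0857 g 0.0
shift mm [ -0.3 296.9 -16.1] dyaw -1.4719
0.503 75 -0.0386 -0.0332 0.1634
0.506 11 -0.0398 -0.0378 0.1626
0.518 2 -0.048 -0.0476 0.1531
0.521 33 -0.0527 -0.0473 0.1536
```

View pics/w4c.png

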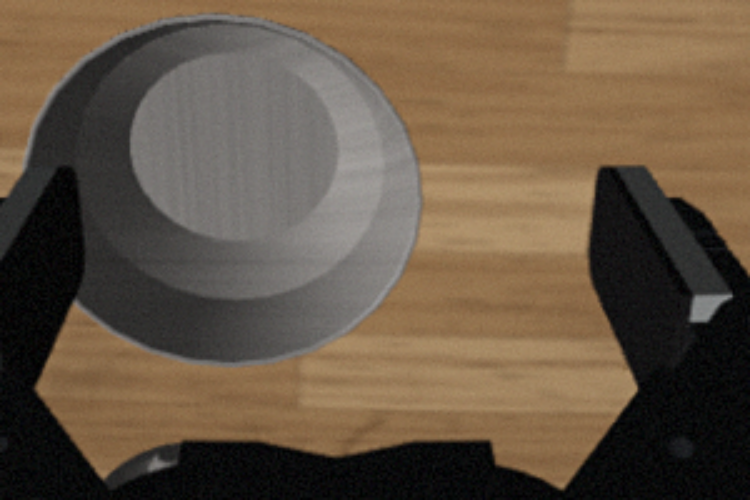

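```bash
python3 -c "
from h import *
for n in ('top',):
    d=grab(n); uv,P=cloud(d)
    m=(P[:,0]>.495)&(P[:,0]<.545)&(abs(P[:,1]+.0345)<.028)&(P[:,2]>.15)&(P[:,2]<.195)
    for lo in np.arange(.5,.545,.004):
        q=P[m&(P[:,0]>=lo)&(P[:,0]<lo+.004)]
        if len(q): print(n,round(lo,3),len(q),q[:,1].min().round(4),q[:,1].max().round(4),q[:,2].max().round(4))
"
python3 -m inch '[[[0,0,-1.45,-0.3,296.9,-6,1],[0,0,-1.45,-0.3,296.9,-6,1],[0,0,-1.45,-0.3,296.9,-6,1],[0,0,-1.45,-0.3,296.9,-6,1],[0,0,-1.45,-0.3,296.9,-6,1],[0,0,-1.45,-0.3,296.9,-6,1],[0,0,-1.45,-0.3,296.9,-6,1],[0,0,-1.45,-0.3,296.9,-6,1],[0,0,-1.45,-0.3,296.9,-6,1],[0,0,-1.45,-0.3,296.9,-6,1],[0,0,-1.45,-0.3,296.9,-6,1],[0,0,-1.45,-0.3,296.9,-6,1]]]' >/dev/null
python3 -m inch '[[[0,0,0,0,0,0,1],[0,0,0,0,0,0,1]]]' >/dev/null
python3 -c "
from h import *
st([.4347,.2938,.019],7.88)"
```

```text
top 0.524 1 -0.0156 -0.0156 0.1602
top 0.532 9 -0.0204 -0.0111 0.1778
top 0.536 11 -0.0224 -0.0115 0.1794
top 0.54 17 -0.0264 -0.0073 0.184
top 0.544 4 -0.018 -0.0067 0.1766
t 12.4 p [0.4375 0.2924 0.1581] yaw 14.53 z [ 5.e-04  1.e-04 -1.e+00] F [ 0.9 -0.3  0. ] T [-0.04 -0.03 -0.02] op 0.0857 g 0.0
shift mm [  -2.8    1.4 -139.1] dyaw -0.1161
```

```bash
python3 -m inch '[[[0,0,-0.116,-2.8,1.4,-30,1],[0,0,-0.116,-2.8,1.4,-65,1],[0,0,-0.116,-2.8,1.4,-100,1],[0,0,-0.116,-2.8,1.4,-120,1],[0,0,-0.116,-2.8,1.4,-133,1],[0,0,-0.116,-2.8,1.4,-139,1],[0,0,-0.116,-2.8,1.4,-139,1]]]' | egrep "pos|force"
python3 -c "
from h import *
st([.4347,.2938,.019],7.88)
for n in ('top',):
    d=grab(n); save(d,'t5.png'); uv,P=cloud(d)
    m=(P[:,0]>.495)&(P[:,0]<.545)&(abs(P[:,1]+.0345)<.028)&(P[:,2]>.15)&(P[:,2]<.195)
    for lo in np.arange(.5,.545,.004):
        q=P[m&(P[:,0]>=lo)&(P[:,0]<lo+.004)]
        if len(q): print(n,round(lo,3),len(q),q[:,1].min().round(4),q[:,1].max().round(4),q[:,2].max().round(4))
"
```

```text
tool_pos: [0.4332, 0.293, 0.0182]
wrist_force: [-0.5, 0.4, 0.1]
grip_force: 0.0
t 12.98 p [0.4332 0.293  0.0182] yaw 7.79 z [-0.002 -0.001 -1.   ] F [-0.5  0.4  0.1] T [-0.02 -0.   -0.  ] op 0.0856 g 0.0
shift mm [1.5 0.8 0.8] dyaw 0.0016
top 0.5 3 -0.0398 -0.0349 0.1632
top 0.504 7 -0.0395 -0.0323 0.1638
top 0.508 5 -0.0393 -0.0326 0.1686
top 0.512 7 -0.0393 -0.0323 0.1674
top 0.516 22 -0.0406 -0.017 0.1871
top 0.52 31 -0.0538 -0.016 0.1838
top 0.524 30 -0.053 -0.0158 0.1863
top 0.528 14 -0.0527 -0.0274 0.1875
top 0.532 25 -0.0577 -0.0114 0.1861
top 0.536 44 -0.0603 -0.0112 0.1861
top 0.54 42 -0.06 -0.0072 0.1893
top 0.544 7 -0.0512 -0.0091 0.1913
```

```bash
python3 -m inch '[[[0,0,0,1,0.5,0,1],[0,0,0,1,0.5,0,-1],[0,0,0,1,0.5,0,-1],[0,0,0,1,0.5,0,-1],[0,0,0,1,0.5,0,-1],[0,0,0,1,0.5,0,-1],[0,0,0,1,0.5,0,-1],[0,0,0,1,0.5,0,-1],[0,0,0,1,0.5,0,-1]]]' 60 | egrep "pos|force"
python3 -c "
from h import *
st([.4347,.2938,.019],7.88)"
python3 -m inch '[[[0,0,0,0,0,25,-1],[0,0,0,0,0,65,-1],[0,0,0,0,0,100,-1],[0,0,0.12,2,-30,121,-1],[0,0,1,5,-300,121,-1],[0,0,1,5,-300,121,-1],[0,0,1,5,-300,121,-1],[0,0,1,5,-300,121,-1],[0,0,1,5,-300,121,-1],[0,0,1,5,-300,121,-1],[0,0,1,5,-300,121,-1],[0,0,1,5,-300,121,-1]]]' | egrep "pos|force"
python3 -m inch '[[[0,0,0.47,0,0,0,-1],[0,0,0.47,0,0,0,-1],[0,0,0.47,0,0,0,-1],[0,0,0.47,0,0,0,-1],[0,0,0.47,0,0,0,-1]]]' | egrep "pos|force"
python3 -c "
from h import *
st()"
```

```text
tool_pos: [0.4335, 0.2942, 0.0207]
wrist_force: [-3.8, -0.9, 9.8]
grip_force: 59.8
t 13.78 p [0.4335 0.2942 0.0207] yaw 7.76 z [-1.5e-03  6.0e-04 -1.0e+00] F [-3.8 -0.9  9.8] T [-0.15  1.    0.03] op 0.0471 g 59.8
shift mm [ 1.2 -0.4 -1.7] dyaw 0.0022
tool_pos: [0.4396, -0.0088, 0.1411]
wrist_force: [0.9, -1.1, -0.7]
grip_force: 61.9
tool_pos: [0.4395, -0.006, 0.1409]
wrist_force: [-0.7, -0.3, -0.2]
grip_force: 61.9
t 15.2 p [ 0.4395 -0.006   0.1409] yaw 91.62 z [ 4.e-04 -1.e-04 -1.e+00] F [-0.7 -0.3 -0.2] T [ 0.01  0.01 -0.  ] op 0.0465 g 61.9
```

```bash
python3 -m inch '[[[0,0,0.01,0,-30,-1.9,-1],[0,0,0.01,10,-30,-1.9,-1],[0,0,0.01,45.4,-30,-1.9,-1],[0,0,0.01,45.4,-30,-1.9,-1],[0,0,0.01,45.4,-30,-1.9,-1],[0,0,0.01,45.4,-30,-1.9,-1]]]' | egrep "pos|wrist"
python3 -c "
from h import *
p,y=st([.4849,-.0360,.139],92.19); x=p[0]; print(1e3*(-.0335+.0381*(x-.55)-p[1]))"
```

```text
tool_pos: [0.4846, -0.0356, 0.1384]
wrist_force: [0.8, 0.4, -0.5]
t 15.7 p [ 0.4846 -0.0356  0.1384] yaw 92.06 z [-1.1e-03  3.0e-04 -1.0e+00] F [ 0.8  0.4 -0.5] T [ 0.05  0.07 -0.02] op 0.0464 g 62.1
shift mm [ 0.3 -0.4  0.6] dyaw 0.0022
-0.41438909488293596
```

```bash
python3 -m inch '[[[0,0,0,0,-0.3,0.5,-1],[0,0,0,0,-0.3,0.5,-1],[0,0,0,6,0,0.5,-1],[0,0,0,12,0.2,0.5,-1],[0,0,0,16,0.3,0.5,-1],[0,0,0,16,0.3,0.5,-1]]]' | egrep "pos|wrist"
python3 -m inch '[[[0,0,0,4,0.1,0,-1],[0,0,0,8,0.3,0,-1],[0,0,0,8,0.3,0,-1],[0,0,0,8,0.3,0,-1]]]' | egrep "pos|wrist"
python3 -c "
from h import *
p,y=st([.5159,-.0348,.139],92.19); x=p[0]; print(1e3*(-.0335+.0381*(x-.55)-p[1]))"
```

```text
tool_pos: [0.5024, -0.0357, 0.1395]
wrist_force: [-0.4, 0.4, -0.7]
tool_pos: [0.5092, -0.0353, 0.1391]
wrist_force: [0.0, 0.8, -0.9]
t 16.53 p [ 0.5092 -0.0353  0.1391] yaw 92.12 z [-1.e-04  0.e+00 -1.e+00] F [ 0.   0.8 -0.9] T [ 0.03  0.02 -0.01] op 0.0465 g 62.1
shift mm [ 6.7  0.5 -0.1] dyaw 0.0012
0.26083262229981835
```

```bash
python3 -m inch '[[[0,0,0,1.5,0.2,0,-1],[0,0,0,3.5,0.3,0,-1],[0,0,0,3.5,0.3,0,-1]]]' | egrep "pos|wrist"
python3 -m inch '[[[0,0,0,1,0,0,-1],[0,0,0,2,0.1,0,-1],[0,0,0,2,0.1,0,-1],[0,0,0,2,0.1,0,-1]]]' | egrep "pos|wrist"
python3 -m inch '[[[0,0,0,1,0,0,-1],[0,0,0,1.7,0.1,0,-1],[0,0,0,1.7,0.1,0,-1],[0,0,0,1.7,0.1,0,-1]]]' | egrep "pos|wrist"
```

```text
tool_pos: [0.5129, -0.035, 0.1393]
wrist_force: [-0.3, 0.3, -0.3]
tool_pos: [0.5145, -0.0349, 0.1392]
wrist_force: [0.3, -0.2, -1.0]
tool_pos: [0.5158, -0.0349, 0.1391]
wrist_force: [-2.8, -0.5, -0.3]
```

```bash
python3 -m inch '[[[0,0,0,1,0,0,-1],[0,0,0,1,0,0,-1],[0,0,0,1,0,0,-1]]]' | egrep "pos|wrist"
python3 -m inch '[[[0,0,0,-1.5,0,0,-1],[0,0,0,-1.5,0,0,-1],[0,0,0,-1.5,0,0,1],[0,0,0,-1.5,0,0,1],[0,0,0,-1.5,0,0,1],[0,0,0,-1.5,0,0,1],[0,0,0,-20,-1,0,1],[0,0,0,-60,-2,0,1],[0,0,0,-80,30,20,1],[0,0,0,-80,70,40,1],[0,0,0,-80,70,40,1]]]'
python3 -c "
from h import *
st([.4477,.1994,.15],7.88)"
```

```text
tool_pos: [0.5166, -0.0348, 0.1391]
wrist_force: [-3.7, -1.5, 1.2]
t: 18.62
tool_pos: [0.4373, 0.0388, 0.1819]
tool_rot: [-0.02, 1.0, 0.001, 0.002]
wrist_force: [0.3, 0.3, 0.9]
opening: 0.0854
grip_force: 0.0
t 18.62 p [0.4373 0.0388 0.1819] yaw 92.34 z [ 0.0038  0.0023 -1.    ] F [0.3 0.3 0.9] T [-0.06 -0.02 -0.01] op 0.0854 g 0.0
shift mm [ 10.4 160.6 -31.9] dyaw -1.474
```

```bash
python3 -m inch '[[[0,0,-1.47,9,165.7,-30,1],[0,0,-1.47,9,165.7,-30,1],[0,0,-1.47,9,165.7,-30,1],[0,0,-1.47,9,165.7,-30,1],[0,0,-1.47,9,165.7,-30,1],[0,0,-1.47,9,165.7,-30,1],[0,0,-1.47,9,165.7,-30,1],[0,0,-1.47,9,165.7,-30,1],[0,0,-1.47,9,165.7,-30,1],[0,0,-1.47,9,165.7,-30,1],[0,0,-1.47,9,165.7,-30,1],[0,0,-1.47,9,165.7,-30,1]]]' |egrep pos
python3 -m inch '[[[0,0,-0.06,0,0,0,1],[0,0,-0.06,0,0,0,1],[0,0,-0.06,0,0,0,1]]]' |egrep pos
python3 -c "
from h import *
import pickle
st([.4463,.2045,.029],7.88)
d=grab('wrist'); pickle.dump(d,open('w2.pkl','wb'))
d=grab('top'); save(d,'t6.png'); uv,P=cloud(d)
m=(P[:,0]>.495)&(P[:,0]<.545)&(abs(P[:,1]+.0345)<.028)&(P[:,2]>.15)&(P[:,2]<.195)
for lo in np.arange(.5,.545,.004):
    q=P[m&(P[:,0]>=lo)&(P[:,0]<lo+.004)]
    if len(q): print('top',round(lo,3),len(q),q[:,1].min().round(4),q[:,1].max().round(4),q[:,2].max().round(4))
"; python3 rk.py
```

```text
tool_pos: [0.4469, 0.2009, 0.1492]
tool_pos: [0.4467, 0.2009, 0.1492]
t 19.87 p [0.4467 0.2009 0.1492] yaw 7.09 z [ 6.e-04  1.e-04 -1.e+00] F [ 0.4  0.4 -0.4] T [-0.   -0.04  0.05] op 0.0852 g 0.0
shift mm [  -0.4    3.6 -120.2] dyaw 0.0139
top 0.5 3 -0.04 -0.0346 0.1628
top 0.504 7 -0.0389 -0.0325 0.1665
top 0.508 21 -0.0451 -0.0125 0.1735
top 0.512 42 -0.0581 -0.0124 0.1833
top 0.516 29 -0.0576 -0.0127 0.1897
top 0.52 27 -0.0523 -0.0155 0.1848
top 0.524 32 -0.0528 -0.0153 0.1856
top 0.528 13 -0.053 -0.0271 0.1872
top 0.532 26 -0.0545 -0.0115 0.1875
top 0.536 44 -0.0602 -0.0112 0.1861
top 0.54 38 -0.0574 -0.0072 0.19
top 0.544 9 -0.0604 -0.0137 0.1901
897 ctr [0.4402 0.2521] zmax 0.0666 w 0.0432 t 0.0084
7331 ctr [0.4476 0.199 ] zmax 0.0911 w 0.0693 t 0.0442
rack x dir [ 0.13841502 -0.99037431] -82.0438594446789 0.13886084844180324
```

```bash
python3 -m inch '[[[0,0,0.014,0,3,-30,1],[0,0,0.014,0,3,-60,1],[0,0,0.014,0,3,-85,1],[0,0,0.014,0,3,-103,1],[0,0,0.014,0,3,-114,1],[0,0,0.014,0,3,-120,1],[0,0,0.014,0,3,-120,1]]]'
python3 -m inch '[[[0,0,0,0,0,0,-1],[0,0,0,0,0,0,-1],[0,0,0,0,0,0,-1],[0,0,0,0,0,0,-1],[0,0,0,0,0,0,-1],[0,0,0,0,0,0,-1],[0,0,0,0,0,0,-1]]]' 70
python3 -c "
from h import *
st([.4463,.2045,.029],7.88)"
```

```text
t: 20.55
tool_pos: [0.4454, 0.2036, 0.0281]
tool_rot: [0.657, 0.754, -0.001, -0.001]
wrist_force: [0.0, 0.1, -0.7]
opening: 0.0853
grip_force: 0.0
t: 21.13
tool_pos: [0.4458, 0.2041, 0.0304]
tool_rot: [0.657, 0.754, 0.0, -0.0]
wrist_force: [-4.2, -0.8, 6.4]
opening: 0.0679
grip_force: 77.8
t 21.13 p [0.4458 0.2041 0.0304] yaw 7.81 z [-1.e-04  5.e-04 -1.e+00] F [-4.2 -0.8  6.4] T [-0.09  0.88 -0.04] op 0.0679 g 77.8
shift mm [ 0.5  0.4 -1.4] dyaw 0.0011
```

```bash
python3 -m inch '[[[0,0,0,0,0,20,-1],[0,0,0,0,0,55,-1],[0,0,0,0,0,90,-1],[0,0,0.1,0,-20,106,-1],[0,0,1.0,-6,-240.6,106,-1],[0,0,1.0,-6,-240.6,106,-1],[0,0,1.0,-6,-240.6,106,-1],[0,0,1.0,-6,-240.6,106,-1],[0,0,1.0,-6,-240.6,106,-1],[0,0,1.0,-6,-240.6,106,-1],[0,0,1.0,-6,-240.6,106,-1],[0,0,1.0,-6,-240.6,106,-1]]]' | egrep "pos|force"
python3 -m inch '[[[0,0,0.473,0,0,0,-1],[0,0,0.473,0,0,0,-1],[0,0,0.473,0,0,0,-1],[0,0,0.473,0,0,0,-1],[0,0,0.473,0,0,0,-1],[0,0,0.473,0,0,0,-1]]]' | egrep "pos|force|open"
python3 -c "
from h import *
st([.4702,-.0365-.0073,.160-.0225+.0002],92.19)"
```

```text
tool_pos: [0.441, -0.0398, 0.1362]
wrist_force: [-0.6, 0.7, -1.4]
grip_force: 79.4
tool_pos: [0.4407, -0.0369, 0.1358]
wrist_force: [0.6, -0.6, -1.0]
opening: 0.0682
grip_force: 79.4
t 22.63 p [ 0.4407 -0.0369  0.1358] yaw 91.05 z [ 1.5e-03 -5.0e-04 -1.0e+00] F [ 0.6 -0.6 -1. ] T [-0.03  0.01 -0.02] op 0.0682 g 79.4
shift mm [29.5 -6.9  1.9] dyaw 0.0199
```

```bash
python3 -m inch '[[[-0.1,-0.003,0.02,0,-2.3,0.5,-1],[-0.2,-0.006,0.02,0,-4.6,1,-1],[-0.314,-0.009,0.02,10,-6.9,1.9,-1],[-0.314,-0.009,0.02,29.5,-6.9,1.9,-1],[-0.314,-0.009,0.02,29.5,-6.9,1.9,-1],[-0.314,-0.009,0.02,29.5,-6.9,1.9,-1]]]' | egrep "pos|force"
cat > ring.py <<'E'
from h import *
o=telemetry.get_obs(); M=R.from_quat(o['tool_rot']).as_matrix(); p=np.array(o['tool_pos'])
a=np.array([.99927,.0381,0]); l=np.array([-.0381,.99927,0]); zt=-M[:,2]  # ring z
y=M[:,1]; ax=np.cross(y,zt) # ring x
c=p+.0237*zt+.0053*ax; m=np.array([.5355,-.0335+.0381*(.5355-.55),.1602]); d=(c-m)*1e3
print('t',round(o['t'],2),'ring x %.2f lat %.2f z %.2f'%(d@a,d@l,d[2]),'roll %.2f'%np.degrees(np.arctan2(-zt@l,zt[2])),'yawerr %.2f pitcherr %.2f'%(np.degrees(np.arctan2(ax@l,ax@a)),np.degrees(ax[2])),'F',np.round(o['wrist_force'],1),'T',np.round(o['ft_torque'],2),'op',round(o['opening'],4),'g',round(o['grip_force'],1))
E
python3 ring.py
```

```text
tool_pos: [0.4705, -0.0431, 0.1373]
wrist_force: [-0.6, -0.3, -1.0]
grip_force: 79.5
t 23.13 ring x -59.98 lat 0.74 z -0.34 roll -17.98 yawerr 0.13 pitcherr 0.04 F [-0.6 -0.3 -1. ] T [ 0.34 -0.01 -0.05] op 0.0678 g 79.5
```

```bash
python3 -m inch '[[[0,0,0,0,-0.7,0.3,-1],[0,0,0,8,-0.3,0.3,-1],[0,0,0,16,-0.1,0.3,-1],[0,0,0,24,0.2,0.3,-1],[0,0,0,30,0.5,0.3,-1],[0,0,0,30,0.5,0.3,-1]]]' | egrep "wrist"
python3 ring.py
python3 -m inch '[[[0,0,0,6,0.2,0,-1],[0,0,0,11,0.4,0,-1],[0,0,0,15,0.6,0,-1],[0,0,0,15,0.6,0,-1],[0,0,0,15,0.6,0,-1]]]' | egrep "wrist"
python3 ring.py
```

```text
wrist_force: [0.9, 0.1, -0.3]
t 23.63 ring x -29.00 lat -0.73 z -0.05 roll -18.00 yawerr 0.12 pitcherr 0.06 F [ 0.9  0.1 -0.3] T [ 0.34 -0.   -0.01] op 0.0679 g 79.5
wrist_force: [-0.1, 0.7, -0.6]
t 24.05 ring x -15.69 lat -0.29 z -0.34 roll -18.00 yawerr 0.16 pitcherr -0.05 F [-0.1  0.7 -0.6] T [ 0.31  0.02 -0.02] op 0.0678 g 79.5
```

```bash
python3 -m inch '[[[0,0,0,2,0.2,0.2,-1],[0,0,0,4,0.3,0.2,-1],[0,0,0,4,0.3,0.2,-1]]]' | egrep "wrist"
python3 ring.py
python3 -m inch '[[[0,0,0,2,0.1,0,-1],[0,0,0,4,0.2,0,-1],[0,0,0,4,0.2,0,-1]]]' | egrep "wrist"
python3 ring.py
```

```text
wrist_force: [0.6, -0.0, -1.3]
t 24.3 ring x -11.45 lat -0.17 z 0.07 roll -18.00 yawerr 0.16 pitcherr -0.01 F [ 0.6 -0.  -1.3] T [ 0.36 -0.01  0.03] op 0.0681 g 79.5
wrist_force: [-0.9, -0.6, -0.4]
t 24.55 ring x -7.71 lat -0.11 z -0.12 roll -18.00 yawerr 0.16 pitcherr -0.06 F [-0.9 -0.6 -0.4] T [0.4  0.04 0.02] op 0.0681 g 79.5
```

```bash
python3 -m inch '[[[0,0,0,2,0.1,0,-1],[0,0,0,4,0.1,0,-1],[0,0,0,4,0.1,0,-1]]]' | egrep "wrist"
python3 ring.py
python3 -m inch '[[[0,0,0,1.5,0.1,0,-1],[0,0,0,2.5,0.1,0,-1],[0,0,0,2.5,0.1,0,-1],[0,0,0,2.5,0.1,0,-1]]]' | egrep "wrist"
python3 ring.py
```

```text
wrist_force: [-4.5, 1.1, 2.3]
t 24.8 ring x -4.53 lat -0.12 z -0.31 roll -18.00 yawerr 0.16 pitcherr -0.15 F [-4.5  1.1  2.3] T [ 0.39  0.84 -0.23] op 0.0677 g 79.7
wrist_force: [-6.4, 0.9, 3.0]
t 25.13 ring x -2.73 lat -0.11 z -0.36 roll -18.01 yawerr 0.15 pitcherr -0.20 F [-6.4  0.9  3. ] T [ 0.28  1.11 -0.31] op 0.068 g 79.8
```

```bash
python3 -m inch '[[[0,0,0,1.3,0.1,0.2,-1],[0,0,0,1.3,0.1,0.2,-1],[0,0,0,1.3,0.1,0.2,-1]]]' | egrep "wrist"
python3 ring.py
python3 -m inch '[[[0.052,0.002,0,0,1.18,-0.34,-1],[0.105,0.004,0,0,2.39,-0.64,-1],[0.157,0.006,0,0,3.61,-0.86,-1],[0.209,0.008,0,0,4.84,-1.03,-1],[0.262,0.01,0,0,6.08,-1.13,-1],[0.314,0.012,0,-0.2,7.32,-1.16,-1],[0.314,0.012,0,-0.2,7.32,-1.16,-1]]]' | egrep "wrist"
python3 ring.py
```

```text
wrist_force: [-6.8, -0.2, 1.5]
t 25.38 ring x -1.72 lat -0.11 z -0.44 roll -18.00 yawerr 0.15 pitcherr -0.24 F [-6.8 -0.2  1.5] T [ 0.26  1.12 -0.46] op 0.0684 g 79.8
wrist_force: [-6.2, 1.5, 0.6]
t 25.97 ring x -1.94 lat -0.77 z -0.70 roll 0.17 yawerr 0.04 pitcherr -0.24 F [-6.2  1.5  0.6] T [0.2  1.22 0.05] op 0.068 g 79.7
```

Turning freely and still pressed in. On to the red mark, correcting the small lateral drift.

```bash
python3 -m inch '[[[0.052,0.002,0,0.2,1.5,0.3,-1],[0.105,0.004,0,0.2,2.8,0.5,-1],[0.157,0.006,0,0.2,4.1,0.7,-1],[0.209,0.008,0,0.2,5.4,1,-1],[0.262,0.01,0,0.2,6.6,1.3,-1],[0.314,0.012,0,0.2,7.8,1.6,-1],[0.314,0.012,0,0.2,7.8,1.6,-1],[0.314,0.012,0,0.2,7.8,1.6,-1]]]' | egrep "wrist"
python3 ring.py
```

```text
wrist_force: [-6.7, -0.3, -2.4]
t 26.63 ring x -1.71 lat -0.20 z -0.88 roll 18.01 yawerr 0.08 pitcherr -0.28 F [-6.7 -0.3 -2.4] T [-0.56  1.14  0.4 ] op 0.0678 g 79.4
```

```bash
python3 -m inch '[[[0,0,0,-1.5,0,0,-1],[0,0,0,-2.8,-0.1,0,-1],[0,0,0,-2.8,-0.1,0,-1],[0,0,0,-2.8,-0.1,0,-1]]]' | egrep "wrist"
python3 ring.py
d=1; python3 -m inch '[[[0,0,0,-0.5,0,0,-1],[0,0,0,-0.5,0,0,-1],[0,0,0,-0.5,0,0,-1]]]' | egrep "wrist"
python3 ring.py
```

```text
wrist_force: [-5.2, -1.1, -4.3]
t 26.97 ring x -3.65 lat -0.07 z -0.50 roll 17.93 yawerr 0.15 pitcherr -0.15 F [-5.2 -1.1 -4.3] T [-0.81  0.96  0.33] op 0.0677 g 79.8
wrist_force: [-4.9, -1.3, -4.8]
t 27.22 ring x -3.91 lat 0.01 z -0.32 roll 17.93 yawerr 0.15 pitcherr -0.12 F [-4.9 -1.3 -4.8] T [-0.84  0.88  0.36] op 0.0677 g 79.8
```

```bash
python3 -m inch '[[[0,0,0,-0.8,0,-0.3,-1],[0,0,0,-1.2,0,-0.3,-1],[0,0,0,-1.2,0,-0.3,-1]]]' | egrep "wrist"
python3 ring.py
```

```text
wrist_force: [-2.6, -1.8, -5.9]
t 27.47 ring x -4.03 lat 0.08 z -0.10 roll 17.96 yawerr 0.15 pitcherr 0.03 F [-2.6 -1.8 -5.9] T [-0.91  0.62  0.19] op 0.068 g 79.9
```

```bash
python3 -m inch '[[[0,0,0,-0.4,-0.3,-1,-1],[0,0,0,-0.4,-0.3,-1,-1],[0,0,0,-0.4,-0.3,-1,-1]]]' | egrep "wrist"
python3 ring.py
python3 -m inch '[[[0,0,0,0,0,0,1],[0,0,0,0,0,0,1],[0,0,0,0,0,0,1],[0,0,0,0,0,0,1],[0,0,0,0,0,0,1],[0,0,0,-15,-0.6,0,1],[0,0,0,-45,-1.7,0,1],[0,0,0,-80,-3,0,1],[0,0,0,-80,-3,0,1],[-0.12,-0.004,0,-80,20,30,1],[-0.24,-0.008,0,-80,60,60,1],[-0.31,-0.012,0,-80,100,80,1]]]'
python3 -m inch '[[[0,0,0,-30,120,0,1],[0,0,0,-30,120,0,1],[0,0,0,-30,120,0,1],[0,0,0,-30,120,0,1]]]'
python3 - <<'E'
from h import *
import pickle
d=grab('top'); pickle.dump(d,open('t7.pkl','wb')); save(d,'t7.png')
d2=grab('side'); save(d2,'s7.png')
f=lambda im,b,k: cv2.resize(im[b[1]:b[3],b[0]:b[2],::-1],None,fx=k,fy=k,interpolation=cv2.INTER_CUBIC)
a=f(d['frame'],(310,140,430,260),4); b=f(d2['frame'],(240,110,380,250),3); C=np.zeros((480,800,3),np.uint8); C[:480,:480]=a; C[:420,480:]=b[:, :320]
cv2.imwrite('pics/c7.png',C)
hsv=cv2.cvtColor(d['frame'],cv2.COLOR_RGB2HSV)
red=((hsv[...,0]<8)|(hsv[...,0]>172))&(hsv[...,1]>110)&(hsv[...,2]>80); red[:, :330]=0; red[:,400:]=0
n,lab,s,c=cv2.connectedComponentsWithStats(red.astype(np.uint8))
for i in range(1,n):
    if 140<c[i][1]<240: print(s[i],c[i],pts(d,[c[i]]))
E
```

```text
wrist_force: [-2.9, -0.5, 0.1]
t 27.72 ring x -3.99 lat 0.09 z -0.29 roll 18.01 yawerr 0.15 pitcherr 0.11 F [-2.9 -0.5  0.1] T [-0.56  0.65  0.26] op 0.0679 g 80.5
t: 28.72
tool_pos: [0.4471, 0.0623, 0.2135]
tool_rot: [-0.018, 1.0, 0.0, 0.003]
wrist_force: [1.8, 0.7, 0.3]
opening: 0.0852
grip_force: 0.0
t: 29.05
tool_pos: [0.4135, 0.1889, 0.2119]
tool_rot: [-0.025, 1.0, 0.004, 0.0]
wrist_force: [-0.4, -0.5, -0.2]
opening: 0.0856
grip_force: 0.0
[372 196   2   2   4] [372.5 196.5] [[ 0.56726208 -0.04512205  0.19315312]]
[373 204   1   1   1] [373. 204.] [[ 0.54917106 -0.04601409  0.19434688]]
```

View pics/c7.png

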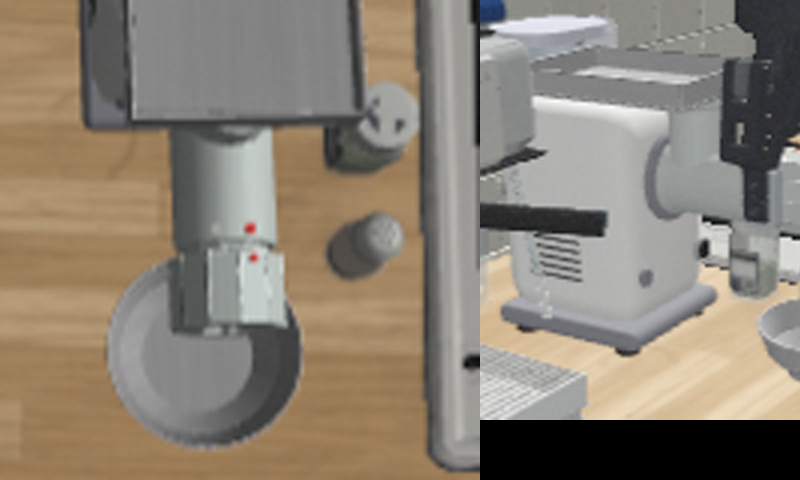

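The top view shows the ring's pip (373,204) in line with the red mark (372,196). The ring is seated, and the bowl and jars are undisturbed.

```bash
python3 -c "
from cell import workorder
print(workorder.finish_job())"
```

```text
the job is handed in; nothing more can be done
None
```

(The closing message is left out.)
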